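# Shut the egg box and lay it down

## Task

The children's egg box, with its wooden play eggs wedged tight in the cups, has been left standing on its short end with its lid hanging open. Push the lid shut while the box still stands, then push the box over, on the spot, so that it lies on its base, right way up with the lid still shut. Only push with the fingers: do not grip, lift or carry the box, and leave the things around it alone.

Things in the scene. Friction and masses are not known exactly. Their poses are not given: they have to be found in the camera images.
- egg_box: cardboard egg box of six wooden play eggs (fast in their cups), 106 x 155 x 72 mm shut, about 0.3 kg. Origin: centre of the base's underside. Own x: across the 106 mm width to the hinge side; y: along the 155 mm length; z: from base to lid. Base tray z 0-36 mm, shut lid z 36-72 mm. Starts standing on its -y end: y up, origin 79 mm above the worktop, z level, roughly to the robot's left, hinge side nearer the robot. Ends z up
- egg_box_lid (a joint): lid opening, rad: 0 shut, 1.57 square to the base; starts 0.7 to 1.4. The lid swings like a door while the box stands, about the line through hinge_mid, turns easily and stays where left. Shut, it runs 105 mm from the hinge along the box's -x; opening turns it towards the box's +z. It is 36 mm thick, its outer face 36 mm outside the hinge line
- hinge_mid (a point): middle of the lid's hinge line, at own x = 53, y = 0, z = 36 mm of the box; the line runs along the box's y (upright while it stands)
- lid_top (a point): point of the box frame (own x 0, y 50, z 72 mm) on the outer face of the lid WHEN SHUT, 129 mm above the worktop while the box stands. A slow level push here along the box's own -z tips it over the foot edge; beyond about 20 degrees it falls by itself. Pushes lower than about 50 mm tend to slide it
- foot_edge (a point): middle of the short bottom edge of the base (own x 0, y -79, z 0 mm) on which the box pivots as it falls towards its own -z side onto its base; it stays on the worktop throughout
- jam: jar with white lid, 72 mm wide, 102 tall, origin at the centre of its underside; bystander
- mug: mug, 92 mm wide (127 with handle), 93 tall, origin at the centre of its underside; bystander
- spice_jar: small jar with green cap, 46 mm wide, 106 tall, origin at the centre of its underside; bystander
- salt_shaker: salt shaker, 44 mm wide, 90 tall, origin at the centre of its underside; bystander

How it is judged:
By the outcome, as a careful person would: the job done as asked, in the order asked, and still so for the second after the job is handed in, with the robot touching nothing.
It also fails if it takes over 48 s, if anything falls off the work surface, if the arm or the gripper's body presses on something with over 40 N, if the wrist force passes 120 N, or if a joint passes its speed limit or range.

## Robot

A 6-joint arm with a two-finger parallel gripper is mounted at the origin on the work surface; the furniture and walls round the work are solid. World frame = base frame: x ahead of the robot, y to its left, z up, the work surface at z = 0. Lengths are in m, angles in rad, forces in N, time in s.
With the tool pointing down it reaches from about 0.325 to 0.775 m from the base axis. Payload 5.5 kg.
Tool frame: the origin (TCP) lies at the very end of the fingers, on their centre line; the grasp point (between the pads) lies 19 mm behind it; y points along the fingers, z is the direction in which the jaws open and shut, and the axes are right-handed (so a half turn about y gives the same grasp; the last joint's range is limited). The gripper opens to 88 mm and grips with 3 to 60 N. Pads are 20 mm wide; open, the fingers measure 115 mm over their backs; the gripper's body (75 mm by 178 mm) begins 61 mm behind the grasp point.
Start: joints at [1.145, 0.091, 1.231, -0, 1.82, -0.057], TCP at [0.216, 0.56, 0.202] pointing down, gripper open.
Joint ranges: [-2.87, 2.87], [-0.86, 2.18], [0.17, 2.46], [-1.51, 4.65], [0.06, 2.69], [-2.65, 2.65]. Speed limits (rad/s): [2.57, 2.57, 3.01, 3.14, 3.14, 3.14].

## Interface

Orientations are given as a unit quaternion [w, x, y, z].
In Python, from rig import manip gives the robot as it stands.
- The arm moves only by the tool servo_tool, never from a script. Its argument "series" is text: rows parted by semicolons, each of 7 numbers parted by spaces: the shift along the tool's x, y, z in units of 0.5 m (1.0 is 0.5 m), then the turn, a rotation vector about the tool's x, y, z in units of pi rad (1.0 is pi rad), then the opening, from -1 (shut) to 1 (fully open). In form: tx ty tz wx wy wz gripper; .... A call has 1 to 8 rows; each row is the pose to reach, as a shift and turn from the pose commanded when the call began, along the tool's axes at that moment, turning the shorter way round; what a row does not reach only later rows make up. A row lasts 1/8 s, in which the tool goes at most 62.5 mm and 10.7 degrees, less where a joint would pass 70% of its speed; a pose out of reach is approached as far as the arm can. A call with a number of a shift or a turn outside -1 to 1 is refused whole. A call with a gripper value outside its range is refused whole. The fingers move at their own pace and stop on an object; the grip force is fixed at half the most. Time passes only in rows, so rows that repeat a pose let the fingers close. It gives the time, the measured TCP pose, the force and the opening at its end, in the units of the state.
- manip.get_state(): the state, without advancing time (a new reading comes with each control period).
- manip.read_camera(name): name is "scene" or "top" or "wrist"; returns the picture (480x640x3 uint8, red, green, blue); there is no depth.
- manip.calibration(name): a dict with "K" (3x3 intrinsics, pixels), "rvec" (rotation vector, rad) and "tvec" (3), from world to camera coordinates, as OpenCV has them. Camera axes: x right, y down, z forward; pixel columns grow to the right and rows downward; lengths in m; the calibration is good to about 2 mm. A picture is of the moment at which its call begins: read the wrist's pose just before it. calibration takes no time and is no camera call; for the wrist camera it gives the pose at the moment of the call.
- manip.job_done(): hands the job in, once; it reports no verdict.
The state is a dict: "t": time; "q": joint angles; "qd": joint speeds; "joint_efforts": joint torques, N m; "tcp_pos": TCP position; "orientation": TCP orientation; "force": force on the tool from outside, world axes, zero at the start; "torque": the same for the moment, N m; "finger_gap": finger opening in m.
Only numpy, scipy, OpenCV 4.12 (cv2) and the standard library are available. Lean on these libraries where they do the work, as an engineer would, in place of code of your own. Each camera call takes 0.05 s, during which the arm holds its last target. There are 200 camera calls.

## Working session

There is one attempt and no reset: what is moved stays moved. The work goes in short steps, Python scripts to look and compute and a tool call to move; the robot and the scene stay as the last step left them, time stands still between calls to the robot, and variables do not carry over. Pictures are saved under pics/ and viewed, about 8 in all and at most 12, crops included, and the job is handed in when it is done.

Besides the shell and the picture viewer there is one more tool, called after "Emit:" by a JSON object that holds its "op" and its "data", one argument or row to a line. servo_tool: Moves the arm, as the interface text tells. Its arguments: {"type":"object","properties":{"series":{"type":"string"}},"required":["series"]}

```bash
mkdir -p pics
python3 - <<'E'
from rig import manip
import cv2
for n in("scene","top"):
    cv2.imwrite(f"pics/{n}0.png",manip.read_camera(n)[:,:,::-1]); c=manip.calibration(n); print(n,c)
s=manip.get_state();print(s)
E
```

```text
scene {'K': array([[435.75163162,   0.        , 320.41230591],
       [  0.        , 435.75163162, 243.90808911],
       [  0.        ,   0.        ,   1.        ]]), 'rvec': array([ 1.28872263,  2.30310633, -0.91012738]), 'tvec': array([ 0.32209853, -0.24469112,  1.45634346])}
top {'K': array([[547.32719521,   0.        , 322.03249146],
       [  0.        , 547.32719521, 242.12479164],
       [  0.        ,   0.        ,   1.        ]]), 'rvec': array([ 2.11505401, -2.11964051,  0.1617322 ]), 'tvec': array([-0.0475099 ,  0.55197473,  1.41423955])}
{'t': 0.1, 'q': array([ 1.14530505e+00,  9.17901286e-02,  1.23176138e+00,  1.21445880e-05,
        1.81980939e+00, -5.67085878e-02]), 'qd': array([ 0.00045694, -0.00230983, -0.00402951,  0.00062928, -0.00180881,
       -0.00048196]), 'joint_efforts': array([ 2.26293268e-03, -4.47858489e+01, -4.07569957e+01,  6.99270959e-02,
        2.83949316e-02, -1.23116488e-04]), 'tcp_pos': array([0.21616457, 0.55938121, 0.20141837]), 'orientation': array([-0.69451376,  0.69572594, -0.129799  ,  0.12949237]), 'force': array([ 0.14163854, -0.19436494, -0.27400277]), 'torque': array([-0.04431655, -0.03488691,  0.06186173]), 'finger_gap': 0.08797339752715914}
```

View pics/scene0.png

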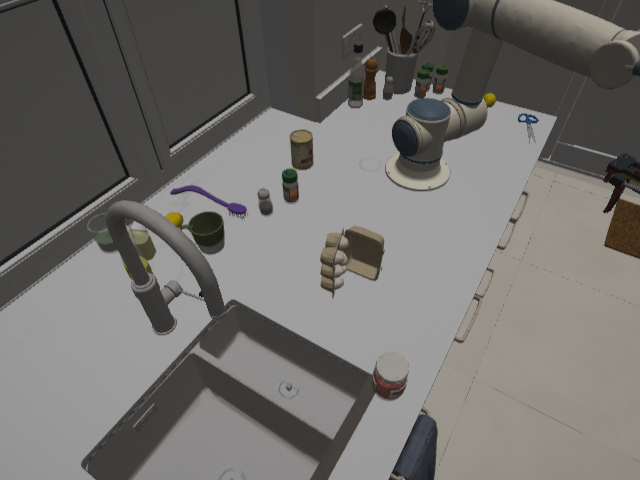

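View pics/top0.png

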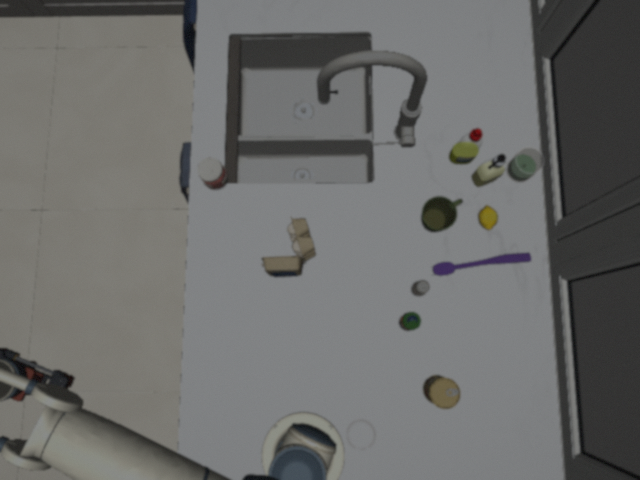

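The scene view shows the box at about (335,262) with its lid plate at (362,252). In the top view the tray is at about (301,238) and the lid at about (282,264), with the bystanders well clear. I'll zoom in on both.

```bash
python3 - <<'E'
import cv2,numpy as np
a=cv2.imread("pics/top0.png")[200:290,245:345]; b=cv2.imread("pics/scene0.png")[215:305,300:400]
f=lambda i:cv2.resize(cv2.convertScaleAbs(i,alpha=1.4),None,fx=4,fy=6.0*4/6,interpolation=cv2.INTER_CUBIC)
cv2.imwrite("pics/z0.png",np.hstack([f(a),f(b)]))
E
cat > h.py <<'E'
import cv2,numpy as np
from scipy.spatial.transform import Rotation as R
from rig import manip
def ray(c,px,z):
    d=manip.calibration(c) if isinstance(c,str) else c
    M=cv2.Rodrigues(np.array(d["rvec"]))[0];C=-M.T@d["tvec"]
    v=M.T@np.linalg.inv(d["K"])@[px[0],px[1],1]
    return C+v*(z-C[2])/v[2]
def proj(c,P):
    d=manip.calibration(c)
    return cv2.projectPoints(np.array(P,float).reshape(-1,3),d["rvec"],d["tvec"],d["K"],None)[0][:,0]
def move(P,yawdir=None):
    "rows units for shift to world P from measured pose"
    s=manip.get_state();q=s["orientation"];r=R.from_quat([q[1],q[2],q[3],q[0]])
    return s["tcp_pos"],r.as_matrix().round(3),r.inv().apply(np.array(P)-s["tcp_pos"])/0.5
E
```

```text
(no output)
```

View pics/z0.png

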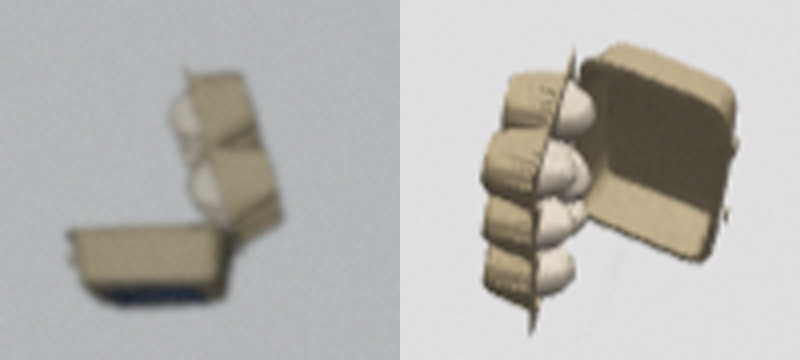

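Run:
```python
from h import *
for n,p in dict(farflap=(186,70),hinge=(230,234),basefar=(243,72),basenear=(283,215),lidtip=(70,232),lidhinge=(222,228),lidtop_l=(82,262),).items():
    print(n,ray("top",(p[0]/4+245,p[1]/4+200),.157).round(4))
```

```text
farflap [0.5952 0.0248 0.157 ]
hinge [ 0.4917 -0.0034  0.157 ]
basefar [ 0.5937 -0.0108  0.157 ]
basenear [ 0.5034 -0.0359  0.157 ]
lidtip [0.4933 0.0954 0.157 ]
lidhinge [0.4955 0.0016 0.157 ]
lidtop_l [0.4747 0.0876 0.157 ]
```

```bash
cat >> h.py <<'E'
ex=np.array([-.965,-.263,0]);ez=np.array([-.263,.965,0])
hinge=np.array([.492,-.003,0])
def target():
    "tool y down, tool z along +-box x: nearest to the present pose"
    q=manip.get_state()["orientation"];r=R.from_quat([q[1],q[2],q[3],q[0]])
    c=[]
    for s in(1,-1):
        z=s*ex/np.linalg.norm(ex);y=np.array([0,0,-1.]);c.append(R.from_matrix(np.c_[np.cross(y,z),y,z]))
    return r,min(c,key=lambda t:(r.inv()*t).magnitude())
def arc(th,off=0,r=.085,z=.09):
    u=-ex*np.cos(th)+ez*np.sin(th);n=ez*np.cos(th)+ex*np.sin(th)
    return hinge+r*u+(.036+off+.0135*abs(np.sin(th))+.01*abs(np.cos(th)))*n+[0,0,z]
def rows(Ps):
    s=manip.get_state();r,t=target()
    w=(r.inv()*t).as_rotvec()/np.pi
    print("t",s["t"],"tcp",s["tcp_pos"].round(4),"F",s["force"].round(2),"turn",w.round(3))
    for P in Ps: print(np.round(P,3),(r.inv().apply(P-s["tcp_pos"])/.5).round(3))
E
python3 - <<'E'
from h import *
print(target()[0].as_matrix().round(2),target()[1].as_matrix().round(2))
a=arc(1.29,.04);b=a.copy();b[2]=.2
rows([b,a]+[arc(t) for t in np.linspace(1.29,0,9)])
# check model projections against picture
for th in[1.29]:
  u=-ex*np.cos(th)+ez*np.sin(th);n=ez*np.cos(th)+ex*np.sin(th)
  print(proj("scene",[hinge+[0,0,.157],hinge+[0,0,.003],hinge+.105*u+[0,0,.157],hinge+.105*u+[0,0,.003],hinge-.106*ex+[0,0,.157],hinge-.106*ex+[0,0,.003]]).round(0)-[300,215])
print(ray("top",(212,172),.1))
E
```

```text
[[ 0.93 -0.    0.36]
 [-0.36 -0.    0.93]
 [-0.   -1.   -0.  ]] [[ 0.26  0.    0.96]
 [-0.96  0.    0.26]
 [ 0.   -1.    0.  ]]
t 0.1 tcp [0.2162 0.5594 0.2014] F [ 0.14 -0.19 -0.27] turn [0.001 0.298 0.   ]
[0.402 0.083 0.2  ] [ 0.689  0.004 -0.754]
[0.402 0.083 0.09 ] [ 0.689  0.224 -0.754]
[0.442 0.083 0.09 ] [ 0.764  0.224 -0.726]
[0.455 0.09  0.09 ] [ 0.784  0.224 -0.703]
[0.47  0.095 0.09 ] [ 0.809  0.224 -0.683]
[0.486 0.097 0.09 ] [ 0.838  0.224 -0.668]
[0.503 0.096 0.09 ] [ 0.869  0.224 -0.657]
[0.519 0.092 0.09 ] [ 0.902  0.224 -0.652]
[0.535 0.086 0.09 ] [ 0.937  0.224 -0.654]
[0.549 0.076 0.09 ] [ 0.97   0.224 -0.661]
[0.562 0.064 0.09 ] [ 1.002  0.224 -0.675]
[[45. 11.]
 [43. 51.]
 [84. 28.]
 [78. 68.]
 [33. 42.]
 [32. 82.]]
[0.73278219 0.24180685 0.1       ]
```

Emit:
{"op": "servo_tool", "data": {
  "series": "0.09 0 -0.09 0 0.05 0 -1;0.18 0 -0.19 0 0.1 0 -1;0.27 0 -0.29 0 0.15 0 -1;0.36 0 -0.39 0 0.2 0 -1;0.45 0 -0.49 0 0.25 0 -1;0.54 0 -0.59 0 0.298 0 -1;0.62 0 -0.68 0 0.298 0 -1;0.68 0.004 -0.754 0 0.298 0 -1"
}}

```text
t: 1.1
tcp_pos: [0.3952, 0.0909, 0.2005]
orientation: [0.562, -0.562, 0.429, -0.429]
force: [1.4, 0.2, 0.5]
finger_gap: 0.0112
```

Run:
```python
from h import *
a=arc(1.29,.03);b=a.copy();b[2]=.2
rows([b,a])
```

```text
t 1.1 tcp [0.3952 0.0909 0.2005] F [1.36 0.16 0.53] turn [-0. -0.  0.]
[0.412 0.083 0.2  ] [0.023 0.001 0.027]
[0.412 0.083 0.09 ] [0.023 0.221 0.027]
```

Emit:
{"op": "servo_tool", "data": {
  "series": "0.02 0.06 0.02 0 0 0 -1;0.02 0.12 0.02 0 0 0 -1;0.02 0.18 0.02 0 0 0 -1;0.02 0.22 0.02 0 0 0 -1;0.02 0.22 0.02 0 0 0 -1"
}}

```text
t: 1.72
tcp_pos: [0.4063, 0.0858, 0.0891]
orientation: [-0.561, 0.563, -0.43, 0.429]
force: [0.1, -0.5, 0.5]
finger_gap: 0.0002
```

Run:
```python
from h import *
rows([arc(t) for t in np.linspace(1.35,0,14)])
i=np.hstack([cv2.resize(manip.read_camera("top")[190:310,240:360],(400,400)),cv2.resize(manip.read_camera("scene")[205:305,300:400],(400,400))])
cv2.imwrite("pics/a1.png",i[:,:,::-1])
```

```text
t 1.725 tcp [0.4063 0.0858 0.0891] F [ 0.09 -0.47  0.52] turn [ 0.001 -0.    -0.   ]
[0.437 0.08  0.09 ] [ 0.028 -0.002  0.056]
[0.445 0.085 0.09 ] [ 0.022 -0.002  0.074]
[0.454 0.089 0.09 ] [ 0.018 -0.002  0.094]
[0.464 0.093 0.09 ] [ 0.016 -0.002  0.114]
[0.474 0.095 0.09 ] [ 0.017 -0.002  0.135]
[0.484 0.097 0.09 ] [ 0.02  -0.002  0.155]
[0.494 0.097 0.09 ] [ 0.025 -0.002  0.176]
[0.505 0.096 0.09 ] [ 0.033 -0.002  0.196]
[0.516 0.093 0.09 ] [ 0.043 -0.002  0.215]
[0.526 0.09  0.09 ] [ 0.055 -0.003  0.233]
[0.536 0.085 0.09 ] [ 0.07  -0.003  0.25 ]
[0.545 0.079 0.09 ] [ 0.086 -0.003  0.265]
[0.554 0.072 0.09 ] [ 0.105 -0.003  0.278]
[0.562 0.064 0.09 ] [ 0.124 -0.003  0.289]
```

View pics/a1.png

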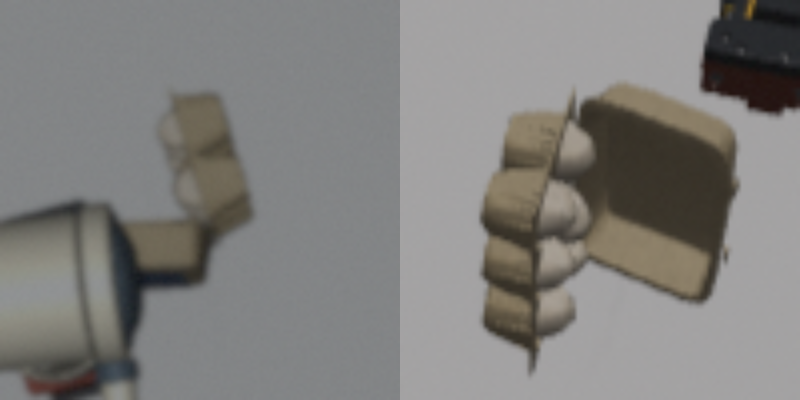

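The box is untouched. In the scene crop the gripper is at about (750,60), behind the lid. I'll start closing the lid.

Emit:
{"op": "servo_tool", "data": {
  "series": "0.015 0 0.025 0 0 0 -1;0.026 0 0.045 0 0 0 -1;0.027 0 0.057 0 0 0 -1;0.024 0 0.066 0 0 0 -1;0.021 0 0.075 0 0 0 -1;0.019 0 0.084 0 0 0 -1;0.017 0 0.094 0 0 0 -1;0.016 0 0.104 0 0 0 -1"
}}

```text
t: 2.82
tcp_pos: [0.4598, 0.092, 0.0907]
orientation: [-0.562, 0.562, -0.429, 0.429]
force: [0.0, -0.5, -0.3]
finger_gap: -0.0001
```

Run:
```python
from h import *
rows([arc(t) for t in np.linspace(1.09,0,17)])
i=np.hstack([cv2.resize(manip.read_camera("top")[190:310,240:360],(400,400)),cv2.resize(manip.read_camera("scene")[205:305,300:400],(400,400))])
cv2.imwrite("pics/a2.png",i[:,:,::-1])
```

```text
t 2.825 tcp [0.4598 0.092  0.0907] F [ 0.04 -0.51 -0.28] turn [ 0. -0.  0.]
[0.459 0.091 0.09 ] [ 0.001  0.001 -0.002]
[0.465 0.093 0.09 ] [0.    0.001 0.011]
[0.472 0.095 0.09 ] [0.    0.001 0.024]
[0.478 0.096 0.09 ] [0.002 0.001 0.038]
[0.485 0.097 0.09 ] [0.004 0.001 0.052]
[0.492 0.097 0.09 ] [0.007 0.001 0.065]
[0.499 0.097 0.09 ] [0.012 0.001 0.078]
[0.506 0.096 0.09 ] [0.017 0.001 0.091]
[0.513 0.094 0.09 ] [0.024 0.001 0.104]
[0.52  0.092 0.09 ] [0.031 0.001 0.116]
[0.527 0.09  0.09 ] [0.04  0.001 0.128]
[0.533 0.087 0.09 ] [0.049 0.001 0.139]
[0.54  0.083 0.09 ] [0.059 0.001 0.149]
[0.546 0.079 0.09 ] [0.071 0.001 0.159]
[0.552 0.074 0.09 ] [0.082 0.001 0.168]
[0.557 0.069 0.09 ] [0.095 0.001 0.175]
[0.562 0.064 0.09 ] [0.108 0.001 0.182]
```

View pics/a2.png

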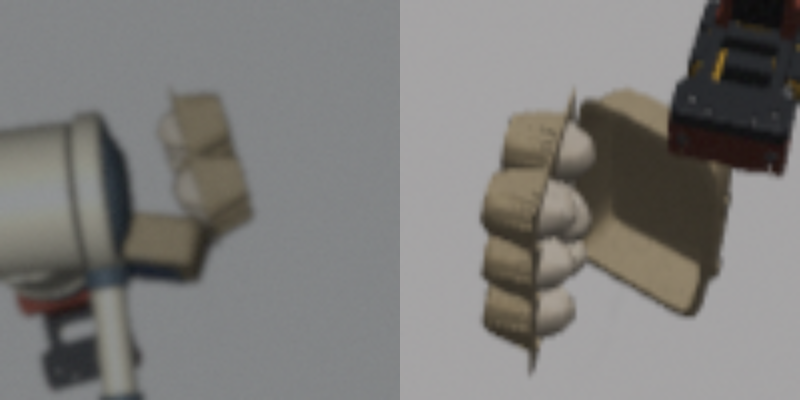

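The lid is swinging shut: its lower tip in the scene crop moved from (705,300) to (690,315). The tray hasn't moved. I'll continue.

Emit:
{"op": "servo_tool", "data": {
  "series": "0 0 0.011 0 0 0 -1;0 0 0.024 0 0 0 -1;0.002 0 0.038 0 0 0 -1;0.004 0 0.052 0 0 0 -1;0.007 0 0.065 0 0 0 -1;0.012 0 0.078 0 0 0 -1;0.017 0 0.091 0 0 0 -1;0.024 0 0.104 0 0 0 -1"
}}

```text
t: 3.92
tcp_pos: [0.5133, 0.0938, 0.0906]
orientation: [-0.562, 0.562, -0.429, 0.429]
force: [-1.4, -0.7, -0.3]
finger_gap: 0.0001
```

Run:
```python
from h import *
rows([arc(t) for t in np.linspace(.54,0,9)])
```

```text
t 3.925 tcp [0.5133 0.0938 0.0906] F [-1.39 -0.67 -0.35] turn [ 0. -0.  0.]
[0.514 0.094 0.09 ] [-0.     0.001  0.001]
[0.52  0.092 0.09 ] [0.007 0.001 0.013]
[0.527 0.089 0.09 ] [0.016 0.001 0.024]
[0.534 0.086 0.09 ] [0.025 0.001 0.035]
[0.54  0.083 0.09 ] [0.035 0.001 0.046]
[0.546 0.079 0.09 ] [0.046 0.001 0.055]
[0.552 0.074 0.09 ] [0.058 0.001 0.064]
[0.557 0.069 0.09 ] [0.07  0.001 0.071]
[0.562 0.064 0.09 ] [0.083 0.001 0.078]
```

Emit:
{"op": "servo_tool", "data": {
  "series": "0.007 0 0.013 0 0 0 -1;0.016 0 0.024 0 0 0 -1;0.025 0 0.035 0 0 0 -1;0.035 0 0.046 0 0 0 -1;0.046 0 0.055 0 0 0 -1;0.058 0 0.064 0 0 0 -1;0.068 0 0.07 0 0 0 -1;0.068 0 0.07 0 0 0 -1"
}}

```text
t: 4.92
tcp_pos: [0.5558, 0.0699, 0.0906]
orientation: [-0.562, 0.562, -0.429, 0.429]
force: [-0.5, 0.5, -0.5]
finger_gap: 0.0004
```

Run:
```python
from h import *
rows([arc(t,o) for t,o in((.06,0),(0,0),(0,-.003),(0,-.006))])
i=np.hstack([cv2.resize(manip.read_camera("top")[190:310,240:360],(400,400)),cv2.resize(manip.read_camera("scene")[205:305,300:400],(400,400))])
cv2.imwrite("pics/a3.png",i[:,:,::-1])
```

```text
t 4.925 tcp [0.5558 0.0699 0.0906] F [-0.48  0.54 -0.53] turn [ 0. -0.  0.]
[0.558 0.069 0.09 ] [0.003 0.001 0.003]
[0.562 0.064 0.09 ] [0.015 0.001 0.009]
[0.563 0.061 0.09 ] [0.021 0.001 0.009]
[0.564 0.058 0.09 ] [0.027 0.001 0.009]
```

View pics/a3.png

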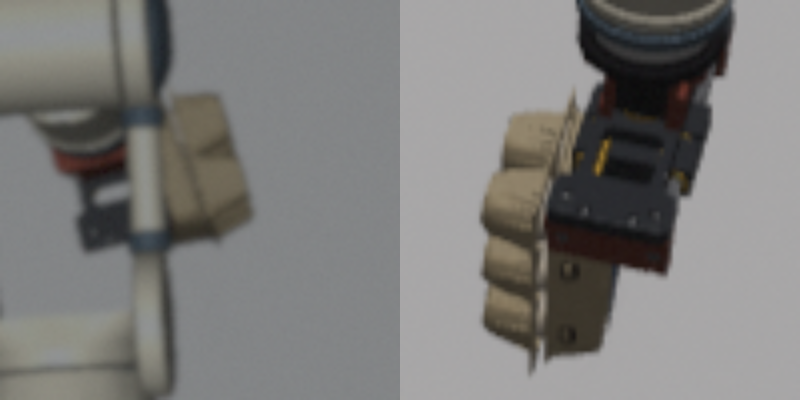

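The lid is almost shut. In the scene crop a thin gap remains at about (542,330), and the tray hasn't moved. Now the last few mm, slowly.

Emit:
{"op": "servo_tool", "data": {
  "series": "0.003 0 0.003 0 0 0 -1;0.006 0 0.005 0 0 0 -1;0.009 0 0.006 0 0 0 -1;0.012 0 0.007 0 0 0 -1;0.014 0 0.008 0 0 0 -1;0.016 0 0.008 0 0 0 -1;0.016 0 0.008 0 0 0 -1"
}}

```text
t: 5.9
tcp_pos: [0.5616, 0.0637, 0.0909]
orientation: [0.562, -0.562, 0.429, -0.429]
force: [-0.1, 0.8, 1.4]
finger_gap: 0.0007
```

Run:
```python
from h import *
rows([arc(0,-.003),arc(0,.03)])
i=np.hstack([cv2.resize(manip.read_camera("top")[190:310,240:360],(400,400)),cv2.resize(manip.read_camera("scene")[230:305,315:390],(400,400))])
cv2.imwrite("pics/a4.png",i[:,:,::-1])
```

```text
t 5.9 tcp [0.5616 0.0637 0.0909] F [-0.12  0.75  1.37] turn [-0. -0. -0.]
[0.563 0.061 0.09 ] [0.006 0.002 0.001]
[0.554 0.093 0.09 ] [-0.06   0.002  0.001]
```

View pics/a4.png

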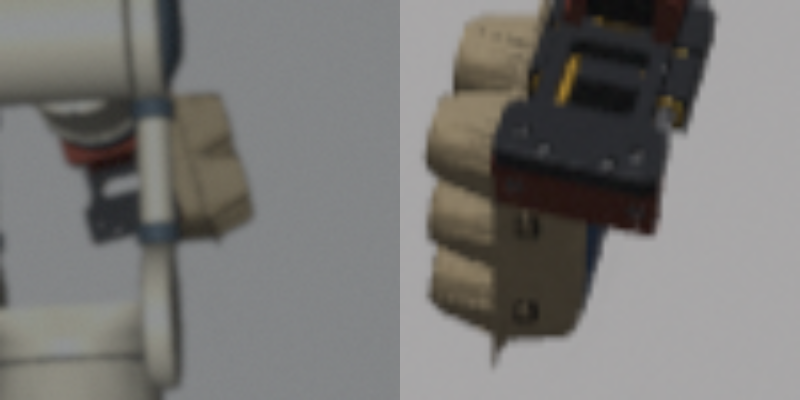

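The gap has closed. I'll nudge about 1.5 mm more, then back off, spread the fingers to straddle the box's centre line, and rise to lid_top height.

Emit:
{"op": "servo_tool", "data": {
  "series": "0.003 0 0 0 0 0 -1;0.004 0 0 0 0 0 -1;0 0 0 0 0 0 -1;-0.02 0 0 0 0 0 -1;-0.06 0 0 0 0 0 -1;-0.06 0 0 0 0 0 0.15;-0.06 0 0 0 0 0 0.15"
}}

```text
t: 6.88
tcp_pos: [0.5536, 0.0929, 0.0907]
orientation: [-0.562, 0.562, -0.429, 0.429]
force: [0.9, 0.4, 0.0]
finger_gap: 0.0168
```

Run:
```python
from h import *
rows([arc(0,.03,.053,.127),arc(0,.0,.053,.127),arc(0,-.05,.053,.125)])
i=np.hstack([cv2.resize(manip.read_camera("top")[190:310,240:360],(400,400)),cv2.resize(manip.read_camera("scene")[220:305,310:395],(400,400))])
cv2.imwrite("pics/a5.png",i[:,:,::-1])
```

```text
t 6.875 tcp [0.5536 0.0929 0.0907] F [0.93 0.41 0.02] turn [-0.  0.  0.]
[0.523 0.084 0.127] [ 0.001 -0.073 -0.063]
[0.531 0.055 0.127] [ 0.061 -0.073 -0.063]
[0.544 0.007 0.125] [ 0.161 -0.069 -0.063]
```

View pics/a5.png

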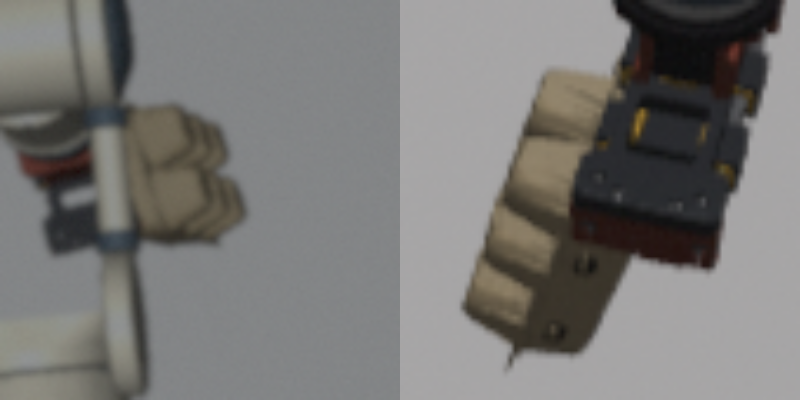

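The box now leans about 10° towards the gripper, its top at about (600,80) in the crop, so it followed the finger back. Its foot hasn't moved and the lid is shut. I'll push it back upright straight away, centring and rising as I go.

Emit:
{"op": "servo_tool", "data": {
  "series": "0.01 -0.005 -0.005 0 0 0 0.15;0.02 -0.015 -0.015 0 0 0 0.15;0.03 -0.025 -0.025 0 0 0 0.15;0.04 -0.035 -0.035 0 0 0 0.15;0.05 -0.045 -0.045 0 0 0 0.15;0.055 -0.055 -0.055 0 0 0 0.15;0.06 -0.065 -0.063 0 0 0 0.15;0.06 -0.073 -0.063 0 0 0 0.15"
}}

```text
t: 7.98
tcp_pos: [0.5311, 0.0551, 0.1276]
orientation: [0.562, -0.562, 0.429, -0.429]
force: [-0.5, 0.0, 0.0]
finger_gap: 0.0504
```

Run:
```python
from h import *
rows([arc(0,.0,.053,.127),arc(0,-.05,.053,.125)])
i=np.hstack([cv2.resize(manip.read_camera("top")[190:310,240:360],(400,400)),cv2.resize(manip.read_camera("scene")[220:305,310:395],(400,400))])
cv2.imwrite("pics/a6.png",i[:,:,::-1])
```

```text
t 7.975 tcp [0.5311 0.0551 0.1276] F [-0.48  0.05  0.01] turn [-0. -0.  0.]
[0.531 0.055 0.127] [-0.     0.001  0.   ]
[0.544 0.007 0.125] [0.1   0.005 0.   ]
```

View pics/a6.png

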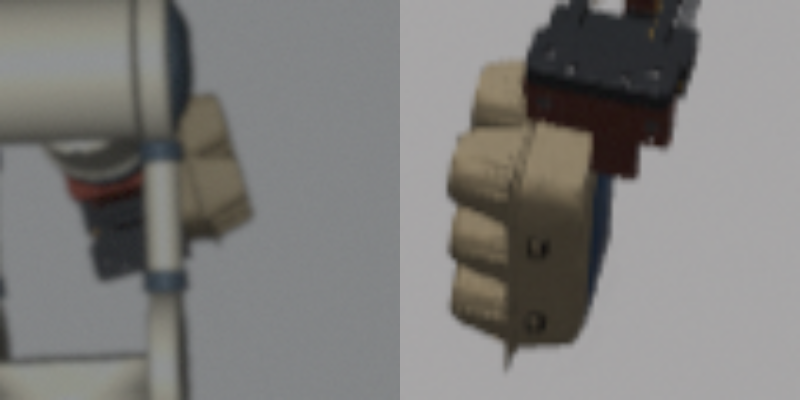

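The box is upright again, the lid is shut, and it's in the original place with the flap tip at (508,368). The two fingers are on lid_top, so I'll push it over slowly.

Emit:
{"op": "servo_tool", "data": {
  "series": "0.01 0 0 0 0 0 0.15;0.02 0 0 0 0 0 0.15;0.03 0 0 0 0 0 0.15;0.04 0 0 0 0 0 0.15;0.05 0.002 0 0 0 0 0.15;0.06 0.004 0 0 0 0 0.15;0.07 0.006 0 0 0 0 0.15;0.08 0.008 0 0 0 0 0.15"
}}

```text
t: 9.07
tcp_pos: [0.5445, 0.0179, 0.1321]
orientation: [0.565, -0.559, 0.426, -0.432]
force: [-7.5, 6.2, 35.6]
finger_gap: 0.0505
```

Emit:
{"op": "servo_tool", "data": {
  "series": "0.008 0.002 0 0 0 0 0.15;0.016 0.004 0 0 0 0 0.15;0.024 0.006 0 0 0 0 0.15;0.032 0.008 0 0 0 0 0.15;0.04 0.01 0 0 0 0 0.15;0.04 0.01 0 0 0 0 0.15;0.04 0.01 0 0 0 0 0.15;0.04 0.01 0 0 0 0 0.15"
}}

```text
t: 10.07
tcp_pos: [0.5516, -0.0035, 0.1348]
orientation: [0.566, -0.558, 0.423, -0.436]
force: [-11.3, 1.4, 57.2]
finger_gap: 0.0506
```

Run:
```python
from h import *
rows([arc(0,.03,.053,.2)])
i=np.hstack([cv2.resize(manip.read_camera("top")[180:300,260:380],(400,400)),cv2.resize(manip.read_camera("scene")[190:310,270:390],(400,400))])
cv2.imwrite("pics/a7.png",i[:,:,::-1])
```

```text
t 10.075 tcp [ 0.5516 -0.0035  0.1348] F [-11.29   1.37  57.18] turn [-0.007 -0.     0.003]
[0.523 0.084 0.2  ] [-0.183 -0.132 -0.006]
```

View pics/a7.png

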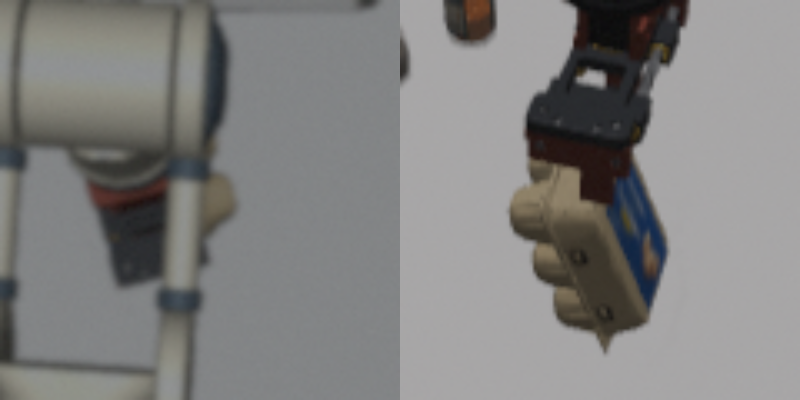

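The box is tipped about 30°. The lid face rises as it tips, so the fingertips are pressing down on it (57 N) and holding it there. I'll ease up, with a slight forward motion.

Emit:
{"op": "servo_tool", "data": {
  "series": "0 -0.01 0 0 0 0 0.15;0 -0.02 0 0 0 0 0.15;0.004 -0.03 0 0 0 0 0.15;0.01 -0.035 0 0 0 0 0.15;0.015 -0.04 0 0 0 0 0.15;0.015 -0.045 0 0 0 0 0.15"
}}

```text
t: 10.92
tcp_pos: [0.5484, -0.0102, 0.1399]
orientation: [-0.561, 0.562, -0.43, 0.429]
force: [0.5, -1.0, -0.3]
finger_gap: 0.0507
```

Run:
```python
from h import *
rows([arc(0,.03,.053,.2)])
i=np.hstack([cv2.resize(manip.read_camera("top")[180:300,260:380],(400,400)),cv2.resize(manip.read_camera("scene")[190:310,270:390],(400,400))])
cv2.imwrite("pics/a8.png",i[:,:,::-1])
```

```text
t 10.925 tcp [ 0.5484 -0.0102  0.1399] F [ 0.55 -1.05 -0.31] turn [ 0.001 -0.    -0.   ]
[0.523 0.084 0.2  ] [-0.196 -0.12   0.001]
```

View pics/a8.png

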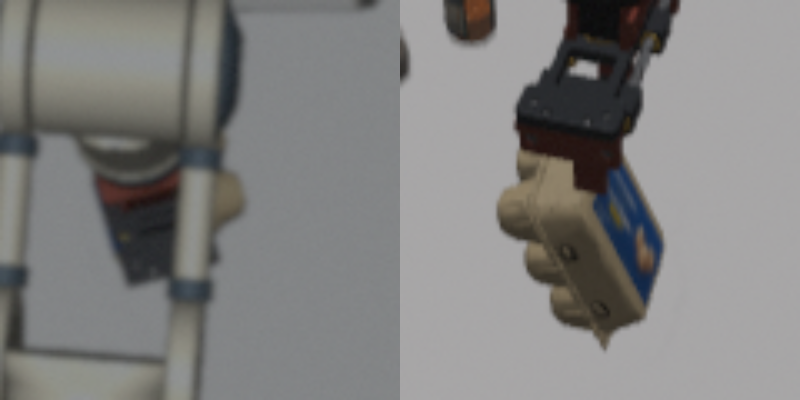

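The force is gone. The box leans about 30°, its foot hasn't moved (flap tip at (605,348)), and the lid is shut. I'll continue forward while rising slightly.

Emit:
{"op": "servo_tool", "data": {
  "series": "0.006 -0.004 0 0 0 0 0.15;0.012 -0.008 0 0 0 0 0.15;0.018 -0.012 0 0 0 0 0.15;0.024 -0.016 0 0 0 0 0.15;0.03 -0.02 0 0 0 0 0.15;0.036 -0.022 0 0 0 0 0.15"
}}

```text
t: 11.78
tcp_pos: [0.5538, -0.0274, 0.1519]
orientation: [0.562, -0.562, 0.429, -0.429]
force: [-0.2, 0.3, -0.3]
finger_gap: 0.0506
```

```bash
cat > seg.py <<'E'
from h import *
def seg():
    for n in("top","scene"):
        i=manip.read_camera(n);h=cv2.cvtColor(i,cv2.COLOR_RGB2HSV);m=np.zeros(h.shape[:2],np.uint8)
        w=(slice(190,310),slice(250,400))
        for nm,lo,hi in(("tan",(8,45,60),(30,200,255)),("blue",(100,90,30),(125,255,255))):
            k=cv2.inRange(h,lo,hi);q=np.zeros_like(k);q[w]=k[w];q=cv2.morphologyEx(q,cv2.MORPH_OPEN,np.ones((2,2)))
            y,x=np.nonzero(q)
            if len(x): print(n,nm,len(x),"x",x.min(),x.max(),"y",y.min(),y.max(),"c",x.mean().round(1),y.mean().round(1))
E
python3 - <<'E'
from seg import *
rows([]);seg()
E
```

```text
t 11.775 tcp [ 0.5538 -0.0274  0.1519] F [-0.23  0.28 -0.3 ] turn [-0. -0.  0.]
top tan 487 x 304 372 y 208 252 c 353.7 233.8
top blue 475 x 334 363 y 215 242 c 348.0 228.6
scene tan 1309 x 262 340 y 191 288 c 297.2 265.5
scene blue 584 x 271 317 y 246 269 c 293.5 257.1
```

The blue lid face now faces the top camera, so the box has fallen. I'll move straight up and away to check.

Emit:
{"op": "servo_tool", "data": {
  "series": "0 -0.06 0 0 0 0 0.15;0 -0.12 0 0 0 0 0.15;0 -0.2 0 0 0 0 0.15;-0.1 -0.25 0 0 0 0 0.15;-0.2 -0.25 0 0 0 0 0.15;-0.3 -0.25 -0.05 0 0 0 0.15;-0.4 -0.25 -0.1 0 0 0 0.15;-0.5 -0.25 -0.15 0 0 0 0.15"
}}

```text
t: 12.88
tcp_pos: [0.4142, 0.1955, 0.2766]
orientation: [0.562, -0.562, 0.429, -0.429]
force: [0.4, 0.5, -0.1]
finger_gap: 0.0504
```

Run:
```python
from seg import *
rows([]);seg()
fe=hinge-.053*ex-.036*ez;c=fe-.079*ez
P=[c+a*.053*ex+b*.0775*ez+[0,0,z] for z in(0,.072) for a,b in((1,1),(1,-1),(-1,-1),(-1,1))]
out=[]
for n,(y0,x0) in dict(top=(180,260),scene=(190,240)).items():
    i=manip.read_camera(n)[:,:,::-1].copy();p=proj(n,P);print(n,p.round(0).tolist())
    i=cv2.resize(i[y0:y0+120,x0:x0+120],(400,400))
    for k in p: cv2.circle(i,tuple(int(v) for v in (k-[x0,y0])*400/120),3,(0,0,255),-1)
    out.append(i)
cv2.imwrite("pics/a9.png",np.hstack(out))
```

```text
t 12.875 tcp [0.4142 0.1955 0.2766] F [ 0.45  0.54 -0.14] turn [-0. -0. -0.]
top tan 858 x 311 372 y 209 256 c 340.0 235.1
top blue 638 x 320 363 y 215 245 c 342.8 229.5
scene tan 1295 x 262 327 y 191 288 c 296.7 266.5
scene blue 585 x 271 317 y 246 269 c 293.5 257.2
top [[319.0, 263.0], [373.0, 248.0], [363.0, 212.0], [309.0, 227.0], [318.0, 259.0], [375.0, 244.0], [364.0, 206.0], [308.0, 221.0]]
scene [[330.0, 264.0], [276.0, 252.0], [262.0, 281.0], [318.0, 295.0], [330.0, 246.0], [274.0, 234.0], [259.0, 264.0], [318.0, 277.0]]
```

View pics/a9.png

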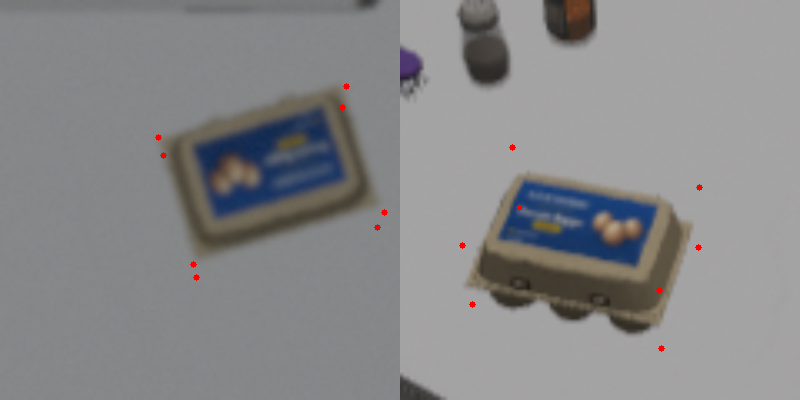

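The box lies on its base with the label up and the lid rim flush all round. It is within about 1 cm of the predicted spot, and the gripper is clear.

```bash
python3 -c "
from rig import manip
print(manip.job_done())"
```

```text
the job is handed in; nothing more can be done
None
```

The egg box is lying on its base, right way up with the lid shut, and I've handed the job in at about 13 s of the 48 s allowed. I pushed the lid shut with closed fingers while the box stood. Then I pushed the box over at the lid_top height with the fingers spread.

**Last check:** the final top and scene pictures show the label up and the lid rim flush all round. The box is within about 1 cm of where a pivot on the foot edge should put it. The gripper was well clear with no contact force. I never went near the bystanders, and the two visible in that last picture, the spice jar and salt shaker, are standing.

**What did not go smoothly:**
- **Lean towards the gripper:** after the lid shut, the box leaned about 10° towards the gripper as it backed off. I pushed it upright again, and the foot had not visibly moved.
- **Downward pressure while tipping:** the fingertips pressed down on the rising lid face. The tool force reached about 57 N upward at the wrist, under the 120 N limit. I eased up and the box then went over with almost no force. I took this to be the fingers and not the gripper body (40 N limit), but I did not measure which.

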